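# Open the glassware case by its hidden release notch

### The arm

A 7-joint arm with a two-finger parallel gripper is mounted at the origin on the work surface. World frame = base frame: x ahead of the robot, y to its left, z up, the work surface at z = 0. Lengths are in m, angles in degrees, forces in N, time in s.
With the tool pointing down it reaches from about 0.4 to 0.925 m from the base axis. Payload 4.1 kg.
Tool frame: the origin (TCP) lies midway between the tips of the shut fingers; the grasp point (between the pads) lies 19 mm behind it (grip_depth is the distance from the TCP to the grasp point, in m); z points along the fingers, y is the line along which they close (so a half turn about z gives the same grasp; the last joint's range is limited). The gripper opens to 85 mm and grips with 20 to 120 N. Pads are 22 mm wide; open, the fingers measure 114 mm over their backs; the gripper's body (76 mm by 85 mm) begins 54 mm behind the grasp point. The pads swing forward as they close: fully open they stand 13 mm farther back than shut.
Start: joints at [65.604, 22.827, 2.584, 88.041, -1.071, 69.15, -2.905], TCP at [0.209, -0.616, 0.231] pointing down, gripper open.
Joint ranges: [-161.44, 161.44], [-28.35, 127.94], [-78.24, 83.42], [0, 140.83], [-78.03, 258.03], [13.02, 114.36], [-168.23, 168.23]. Speed limits (degrees/s): [147.25, 147.25, 180, 180, 180, 180, 180].

### API

Orientations are given as [roll, pitch, yaw] about the fixed x, y, z axes, in that order (R = Rz(yaw) Ry(pitch) Rx(roll)).
In Python, from workcell import get_state, grab_frame, camera_params, sign_off, boxes_of, trace, grip_depth gives the robot as it stands. The module is installed in compiled form; this text tells all that it offers.
- The arm moves only by the tool arm_command, never from a script. Its argument "rows" is a list of rows, each an object of numbers: "tx", "ty", "tz": the shift along the tool's x, y, z in m; "roll": the turn about the tool's z in rad; "fingers": the opening, from 0 (shut) to 1 (fully open). A call has exactly 8 rows; each row is the pose to reach, as a shift and turn from the pose commanded when the call began, along the tool's axes at that moment; what a row does not reach only later rows make up. A row lasts 1/12 s, in which the tool goes at most 41.7 mm and 7.16 degrees, less where a joint would pass 70% of its speed; a pose out of reach is approached as far as the arm can. A call with a gripper value outside its range is refused whole. The fingers move at their own pace and stop on an object; "newtons" is the grip in N (left out, the last holds). Time passes only in rows, so rows that repeat a pose let the fingers close, or fill a call up. It gives the time, the measured TCP pose, the force, the opening and the grip force at its end, in the units of the state.
- get_state(): the state, without advancing time (a new reading comes with each control period).
- grab_frame(name): name is "scene" or "top" or "wrist"; returns the picture (400x640x3 uint8, blue, green, red); there is no depth.
- camera_params(name): a dict with "intrinsics" (3x3 intrinsics, pixels), "rvec" (rotation vector, rad) and "tvec" (3), from world to camera coordinates, as OpenCV has them; the wrist camera has in their place "hand_eye" (4x4, takes a point from camera to tool coordinates, whose origin is the TCP and whose axes are the flange's). Camera axes: x right, y down, z forward; pixel columns grow to the right and rows downward; lengths in m; the calibration is good to about 2 mm. The wrist camera is an equidistant fisheye: a pixel r from the principal point sees the ray r / f radians off the axis. A picture is of the moment at which its call begins: read the wrist's pose just before it. camera_params takes no time and is no camera call.
- sign_off(): hands the job in; it is judged then, once.
Trained networks look in the newest picture that a camera, given by its name, has taken for a name from the list of things; names that differ only in an ending like _2 or _b are one class to them, and where a whole thing is asked for, a point or a joint stands for the part that bears it (a point fixed in the world has none). Each returns a list of dicts, best first, with "p" (0 to 1); they miss things now and then, are a little off and sometimes report something else, mostly with a low value. They report only what shows in the picture. A call takes as long as a camera call.
- boxes_of(camera, name): "uv" ([column, row] in pixels, amid what is visible of it).
- trace(camera, name): "region" (400x640 bool, what is visible of it) and "uv" ([column, row] in pixels, amid what is visible of it).
The state is a dict: "clock": time; "joints": joint angles; "dq": joint speeds; "effort": joint torques, N m; "tcp_pos": TCP position; "eef_rot": TCP orientation; "force": force on the tool from outside, world axes, zero at the start; "torque": the same for the moment, N m; "finger_gap": finger opening in m; "grasp_force": force on a finger pad.
Only numpy, scipy, OpenCV 4.12 (cv2) and the standard library are available. Lean on these libraries where they do the work, as an engineer would, in place of code of your own. Each camera call takes 0.05 s, during which the arm holds its last target. There are 200 camera calls.

### The job

Open the clear-lidded glassware case by its hidden catch: with a fingertip, touch the top of the case's front rail at its left-hand end (left as seen from the robot) and run the fingertip along the rail until you find the release notch, then press the catch inside the notch down until the lid springs ajar. Let go and leave the lid standing ajar; do not lift or shift any of the glassware and things around and on the case.

Things in the scene. Friction and masses are not known exactly. Their poses are not given: they have to be found in the camera images.
- case: glassware case fixed to the bench, 280 deep (x) x 380 wide (y) x 110 mm high: aluminium profile, clear panels, clear lid flush with its top. Origin: centre of its underside; x points to its back (hinges), y to its left end as the robot sees it, z up. The lid's front edge starts at x = -96 mm, just behind the front rail
- rail_left (a point): middle of the front rail's top at its very left end (x = -120, y = +190, z = 110 mm in the case's frame; same axes). The rail is a flat-topped aluminium bar 40 wide x 40 mm high along y, from x = -140 to -100 mm and y = -190 to +190 mm. Its top is plain but for the one notch
- rail_right (a point): middle of the rail's top at its very right end (y = -190 mm); a glass stopper stands near it
- rail_mid (a point): middle of the rail's top, half-way along (y = 0). The release notch is centred anywhere within 55 mm of here along y, new each time: a 50 mm long gap in the rail, open to top and front, with a 4 mm lip at its back (x = -104 to -100 mm). In it, 8 mm below the rail's top, lies the catch's flat pad, 34 (x) x 46 mm (y), also aluminium; press it at its middle, x = -122 mm
- catch (a joint): the catch's pad, m: 0 at rest, 0.009 fully pressed. It slides straight down, from 8 mm to 17 mm below the rail's top, against a spring: 3 N to start, 6.5 N at the end. It lets the lid go at about 0.006, and springs back up when released
- lid (a joint): lid hinge, rad: 0 shut and latched, 0.22 fully ajar (front edge 43 mm up, at its stop). A spring lifts it by itself once the catch is pressed, and it stays ajar
- flask: conical glass flask, base 106 mm across, 175 mm tall, standing; origin centre of its base
- wash_bottle: white plastic reagent bottle with grey cap, 66 mm across, 150 mm tall, standing; origin centre of its base
- mortar: white porcelain bowl, 116 mm across, 60 mm high; origin centre of its base
- cork_ring: cork flask ring lying flat, 110 mm across, 26 mm high; origin centre of its underside
- elbow: angled glass joint adapter lying on the bench, about 90 x 90 mm, 26 mm high; origin on its underside near the bend
- tee: glass T-adapter lying on the bench, about 145 x 75 mm, 26 mm high; origin on its underside near the middle
- stopper: glass stopper, 28 mm across, 36 mm tall, standing on the right-hand end of the case's front rail; origin centre of its underside
- weigh_bottle: small lidded glass weighing bottle, 31 mm across, 46 mm tall, standing on the case's rear ledge; origin centre of its underside

How it is judged:
By the outcome, as a careful person would: the job done as asked, in the order asked, and still so for the second after the job is handed in, with the robot touching nothing.
It also fails if it takes over 51 s, if anything falls off the work surface, if the arm or the gripper's body presses on something with over 40 N, if the wrist force passes 120 N, or if a joint passes its speed limit or range.

## Working session

There is one attempt and no reset: what is moved stays moved. The work goes in short steps, Python scripts to look and compute and a tool call to move; the robot and the scene stay as the last step left them, time stands still between calls to the robot, and variables do not carry over. Pictures are saved under pics/ and viewed, at most 10 in all, crops included, and the job is handed in when it is done.

Besides the shell and the picture viewer there is one more tool, called as name(argument=value, ...) on one line, values as JSON. arm_command: Moves the arm, as the interface text tells. Its arguments: {"type":"object","properties":{"rows":{"type":"array"},"newtons":{"type":"number"}},"required":["rows"]}

```bash
mkdir -p pics; python3 - <<'E'
from workcell import *
import cv2,numpy as np
s=get_state();print({k:np.round(v,3).tolist() for k,v in s.items()},grip_depth)
a=grab_frame("scene");b=grab_frame("top")
cv2.imwrite("pics/s.png",a);cv2.imwrite("pics/t.png",b)
for c in("scene","top"):
  p=camera_params(c);print(c,{k:np.round(v,4).tolist() for k,v in p.items()})
  for n in("case","stopper","weigh_bottle","flask","rail_left","rail_right","rail_mid","catch"):
    try:print(n,[(np.round(d["uv"]).tolist(),round(d["p"],2)) for d in boxes_of(c,n)][:2])
    except Exception as e:print(n,e)
E
```

```text
{'clock': 0.0, 'joints': [65.604, 22.87, 2.582, 88.114, -1.072, 69.151, -2.904], 'dq': [-0.039, 0.043, 0.008, -0.13, 0.105, -0.005, 0.053], 'effort': [-0.0, -47.512, 1.365, -25.422, 0.012, 0.009, -0.0], 'tcp_pos': [0.208, -0.615, 0.23], 'eef_rot': [-179.889, 0.008, 18.73], 'force': [0.08, -1.09, -0.364], 'torque': [0.022, -0.014, -0.04], 'grasp_force': 0.0, 'finger_gap': 0.086} 0.0187
scene {'intrinsics': [[397.6693, 0.0, 317.1904], [0.0, 397.6693, 204.7338], [0.0, 0.0, 1.0]], 'rvec': [1.8825, 1.3332, -0.6578], 'tvec': [-0.2039, -0.2694, 1.7281]}
case [([318.0, 231.0], 0.86)]
stopper [([312.0, 217.0], 0.73), ([255.0, 189.0], 0.61)]
weigh_bottle [([315.0, 241.0], 0.43), ([320.0, 232.0], 0.38)]
flask [([163.0, 239.0], 0.75)]
rail_left [([321.0, 231.0], 0.56), ([249.0, 196.0], 0.2)]
rail_right [([318.0, 230.0], 0.68), ([250.0, 198.0], 0.52)]
rail_mid [([318.0, 230.0], 0.89)]
catch [([410.0, 174.0], 0.71), ([316.0, 232.0], 0.62)]
top {'intrinsics': [[437.839, 0.0, 316.5872], [0.0, 437.839, 202.7004], [0.0, 0.0, 1.0]], 'rvec': [2.1203, -2.1326, 0.2003], 'tvec': [0.0049, 0.5928, 1.4054]}
case [([327.0, 176.0], 0.58)]
stopper [([325.0, 174.0], 0.45), ([381.0, 216.0], 0.43)]
weigh_bottle [([335.0, 136.0], 0.41), ([451.0, 274.0], 0.36)]
flask [([453.0, 212.0], 0.91)]
rail_left [([324.0, 175.0], 0.73)]
rail_right [([326.0, 177.0], 0.92)]
rail_mid [([326.0, 176.0], 0.64)]
catch []
```

View pics/s.png

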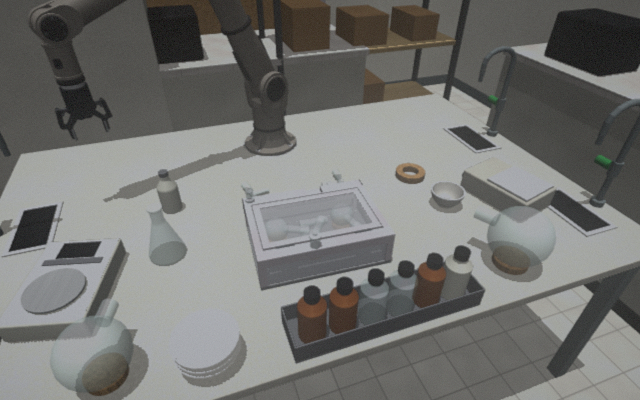

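View pics/t.png

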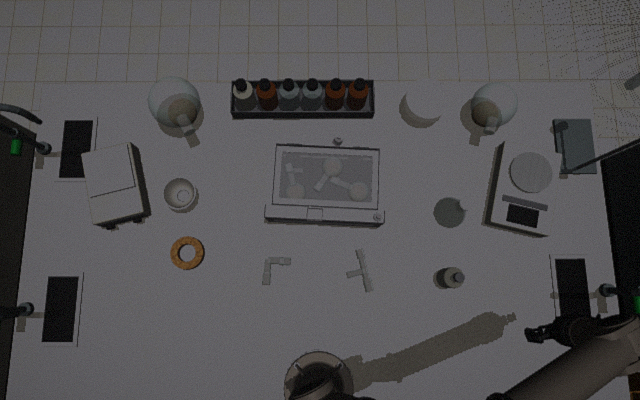

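The top view shows the case with its front rail from about (265,213) to (384,218), a notch near (315,213), and the stopper near (378,217). I'll enlarge this area.

```bash
python3 - <<'E'
import cv2,numpy as np
b=cv2.imread("pics/t.png")[135:235,255:395]
b=cv2.convertScaleAbs(b,alpha=1.8)
cv2.imwrite("pics/t2.png",cv2.resize(b,None,fx=5.5,fy=5.5,interpolation=cv2.INTER_CUBIC))
E
```

```text
(no output)
```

View pics/t2.png

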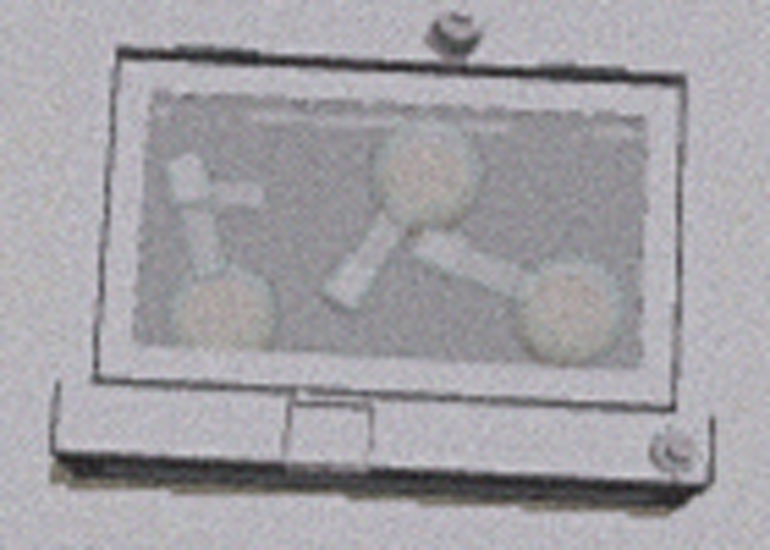

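Enlarged crop: rail top front corners at (52,452) and (710,485), back ones near (58,382) and (713,415). The notch spans columns 288–372 and the stopper is at (673,450). Next I project these onto z=0.11.

```bash
cat >h.py <<'E'
import numpy as np,cv2
from workcell import *
def ray(c,uv,z):
    p=camera_params(c);K=np.array(p["intrinsics"]);R=cv2.Rodrigues(np.array(p["rvec"],float))[0];t=np.ravel(p["tvec"])
    d=R.T@np.linalg.inv(K)@np.array([*uv,1.]);o=-R.T@t
    return o+d*(z-o[2])/d[2]
E
python3 - <<'E'
from h import *
P={}
for n,c in dict(FL=(52,452),FR=(710,485),BL=(58,382),BR=(713,415),lidFL=(95,380),lidFR=(675,408),nFL=(287,463),nFR=(371,468),nBL=(291,405),nBR=(373,407)).items():
    uv=[(c[0]+.5)/5.5-.5+255,(c[1]+.5)/5.5-.5+135];P[n]=ray("top",uv,.11);print(n,np.round(P[n],4))
print(np.linalg.norm(P["FL"]-P["FR"]))
d=P["FL"]-P["FR"];e=P["lidFL"]-P["lidFR"];print("yaw",np.degrees(np.arctan2(-d[0],d[1])),np.degrees(np.arctan2(-e[0],e[1])))
y=d/np.linalg.norm(d);x=np.array([y[1],-y[0],0])
m=(P["FL"]+P["FR"])/2+.02*x
print("x,y axes",x,y,"rail mid",m,"left",m+.19*y)
for n in P:print(n,np.round([(P[n]-m)@x,(P[n]-m)@y],4))
for n in("stopper",):
  q=ray("top",[(673+.5)/5.5-.5+255,(452+.5)/5.5-.5+135],.128);print(n,(q-m)@x,(q-m)@y)
s=get_state();print(camera_params("wrist"))
q=m+.165*y;print("rel target",q-s["tcp_pos"],np.hypot(*q[:2]))
E
```

```text
FL [0.5379 0.1694 0.11  ]
FR [ 0.5164 -0.2113  0.11  ]
BL [0.5791 0.1665 0.11  ]
BR [ 0.5575 -0.2145  0.11  ]
lidFL [0.5801 0.145  0.11  ]
lidFR [ 0.5617 -0.1925  0.11  ]
nFL [0.5306 0.0332 0.11  ]
nFR [ 0.5274 -0.0154  0.11  ]
nBL [0.5647 0.0309 0.11  ]
nBR [ 0.5633 -0.0168  0.11  ]
0.3813211707326385
yaw -3.222574743428802 -3.124855712906537
x,y axes [ 0.99841869 -0.05621489  0.        ] [0.05621489 0.99841869 0.        ] rail mid [ 0.54710258 -0.02211403  0.11      ] left [0.55778341 0.16758552 0.11      ]
FL [-0.02    0.1907]
FR [-0.02   -0.1907]
BL [0.0213 0.1901]
BR [ 0.0211 -0.1915]
lidFL [0.0236 0.1687]
lidFR [ 0.0242 -0.1693]
nFL [-0.0195  0.0544]
nFR [-0.02    0.0056]
nBL [0.0146 0.0539]
nBR [0.0158 0.0062]
stopper -0.004671033895252787 -0.16637613901544912
{'intrinsics': array([[309.70691629,   0.        , 321.25161087],
       [  0.        , 309.70691629, 198.50449942],
       [  0.        ,   0.        ,   1.        ]]), 'hand_eye': array([[ 2.17621849e-04, -9.65149447e-01, -2.61699252e-01,
         6.59696822e-02],
       [ 9.99999973e-01,  2.31277677e-04, -2.13820968e-05,
        -8.58919188e-04],
       [ 8.11621138e-05, -2.61699240e-01,  9.65149471e-01,
        -1.42891080e-01],
       [ 0.00000000e+00,  0.00000000e+00,  0.00000000e+00,
         1.00000000e+00]])}
rel target [ 0.34768928  0.75823941 -0.1213393 ] 0.574367846057118
```

The measurements fit the sizes given: rail length 381 mm, yaw about -3.2°, notch centre at y≈+0.030 in the case frame. I'll travel high with the fingers shutting.

arm_command(rows=[{"tx": 0,"ty": 0,"tz": -0.04,"roll": 0.05,"fingers": 0},{"tx": 0.02,"ty": -0.02,"tz": -0.06,"roll": 0.1,"fingers": 0},{"tx": 0.045,"ty": -0.048,"tz": -0.06,"roll": 0.16,"fingers": 0},{"tx": 0.072,"ty": -0.076,"tz": -0.06,"roll": 0.22,"fingers": 0},{"tx": 0.1,"ty": -0.105,"tz": -0.06,"roll": 0.28,"fingers": 0},{"tx": 0.127,"ty": -0.134,"tz": -0.06,"roll": 0.34,"fingers": 0},{"tx": 0.154,"ty": -0.163,"tz": -0.06,"roll": 0.383,"fingers": 0},{"tx": 0.18,"ty": -0.192,"tz": -0.06,"roll": 0.383,"fingers": 0}])

```text
clock: 1.57
tcp_pos: [0.3182, -0.374, 0.2916]
eef_rot: [180.0, -0.0, -3.3]
force: [1.1, -0.1, -0.9]
finger_gap: 0.0003
grasp_force: 0.0
```

arm_command(rows=[{"tx": 0.013,"ty": -0.035},{"tx": 0.026,"ty": -0.07},{"tx": 0.04,"ty": -0.105},{"tx": 0.053,"ty": -0.14},{"tx": 0.066,"ty": -0.175},{"tx": 0.08,"ty": -0.21},{"tx": 0.093,"ty": -0.245},{"tx": 0.106,"ty": -0.275}])

```text
invalid input
```

arm_command(rows=[{"tx": 0.013,"ty": -0.035},{"tx": 0.026,"ty": -0.07},{"tx": 0.04,"ty": -0.105},{"tx": 0.053,"ty": -0.14},{"tx": 0.066,"ty": -0.175},{"tx": 0.08,"ty": -0.21},{"tx": 0.093,"ty": -0.245},{"tx": 0.1025,"ty": -0.264}])

```text
invalid input
```

arm_command(rows=[{"tx": 0.013,"ty": -0.035,"tz": 0,"roll": 0,"fingers": 0},{"tx": 0.026,"ty": -0.07,"tz": 0,"roll": 0,"fingers": 0},{"tx": 0.04,"ty": -0.105,"tz": 0,"roll": 0,"fingers": 0},{"tx": 0.053,"ty": -0.14,"tz": 0,"roll": 0,"fingers": 0},{"tx": 0.066,"ty": -0.175,"tz": 0,"roll": 0,"fingers": 0},{"tx": 0.08,"ty": -0.21,"tz": 0,"roll": 0,"fingers": 0},{"tx": 0.093,"ty": -0.245,"tz": 0,"roll": 0,"fingers": 0},{"tx": 0.106,"ty": -0.275,"tz": 0,"roll": 0,"fingers": 0}])

```text
clock: 2.23
tcp_pos: [0.4393, -0.1047, 0.2917]
eef_rot: [180.0, -0.1, -3.1]
force: [-0.4, -0.7, -0.4]
finger_gap: -0.0001
grasp_force: 0.0
```

arm_command(rows=[{"tx": 0.013,"ty": -0.035,"tz": 0,"roll": 0,"fingers": 0},{"tx": 0.026,"ty": -0.07,"tz": 0,"roll": 0,"fingers": 0},{"tx": 0.04,"ty": -0.105,"tz": 0,"roll": 0,"fingers": 0},{"tx": 0.053,"ty": -0.14,"tz": 0,"roll": 0,"fingers": 0},{"tx": 0.066,"ty": -0.175,"tz": 0,"roll": 0,"fingers": 0},{"tx": 0.08,"ty": -0.21,"tz": 0,"roll": 0,"fingers": 0},{"tx": 0.093,"ty": -0.245,"tz": 0,"roll": 0,"fingers": 0},{"tx": 0.1025,"ty": -0.264,"tz": 0,"roll": 0,"fingers": 0}])

```text
clock: 2.9
tcp_pos: [0.5562, 0.1557, 0.2915]
eef_rot: [-179.8, -0.0, -2.9]
force: [0.1, -0.5, 0.4]
finger_gap: 0.0
grasp_force: 0.0
```

arm_command(rows=[{"tx": 0,"ty": 0.002,"tz": 0.03,"roll": 0,"fingers": 0},{"tx": 0,"ty": 0.004,"tz": 0.06,"roll": 0,"fingers": 0},{"tx": 0,"ty": 0.004,"tz": 0.09,"roll": 0,"fingers": 0},{"tx": 0,"ty": 0.004,"tz": 0.115,"roll": 0,"fingers": 0},{"tx": 0,"ty": 0.004,"tz": 0.14,"roll": 0,"fingers": 0},{"tx": 0,"ty": 0.004,"tz": 0.155,"roll": 0,"fingers": 0},{"tx": 0,"ty": 0.004,"tz": 0.165,"roll": 0,"fingers": 0},{"tx": 0,"ty": 0.004,"tz": 0.165,"roll": 0,"fingers": 0}])

```text
clock: 3.57
tcp_pos: [0.5543, 0.1458, 0.1242]
eef_rot: [179.9, 0.2, -3.2]
force: [-0.6, -0.0, 0.3]
finger_gap: 0.0002
grasp_force: 0.0
```

```bash
python3 - <<'E'
from h import *
s=get_state();print(np.round(s["tcp_pos"],4),np.round(s["force"],2),np.round(s["eef_rot"],2))
a=grab_frame("top");cv2.imwrite("pics/t3.png",cv2.resize(cv2.convertScaleAbs(a[135:235,255:395],alpha=1.8),None,fx=5,fy=5))
w=grab_frame("wrist")
cv2.imwrite("pics/w.png",w)
E
```

```text
[0.5543 0.1458 0.1242] [-0.63 -0.03  0.32] [179.92   0.22  -3.22]
```

View pics/w.png

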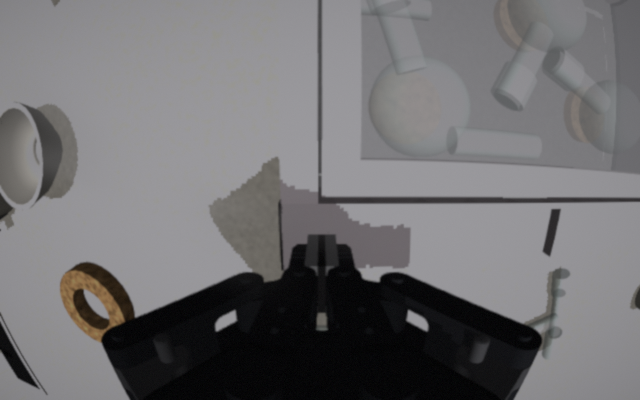

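The wrist view shows the rail's left end at column ~280, the shut fingertips at ~322 over the rail, and the notch's left wall at about (550,232). I'll shift 6 mm left and descend gently.

arm_command(rows=[{"tx": 0,"ty": -0.003,"tz": 0.003,"roll": 0,"fingers": 0},{"tx": 0,"ty": -0.006,"tz": 0.006,"roll": 0,"fingers": 0},{"tx": 0,"ty": -0.006,"tz": 0.008,"roll": 0,"fingers": 0},{"tx": 0,"ty": -0.006,"tz": 0.01,"roll": 0,"fingers": 0},{"tx": 0,"ty": -0.006,"tz": 0.011,"roll": 0,"fingers": 0},{"tx": 0,"ty": -0.006,"tz": 0.012,"roll": 0,"fingers": 0},{"tx": 0,"ty": -0.006,"tz": 0.013,"roll": 0,"fingers": 0},{"tx": 0,"ty": -0.006,"tz": 0.013,"roll": 0,"fingers": 0}])

```text
clock: 4.33
tcp_pos: [0.556, 0.1523, 0.1131]
eef_rot: [180.0, 0.0, -3.2]
force: [-0.1, 0.4, 0.0]
finger_gap: 0.0003
grasp_force: 0.0
```

arm_command(rows=[{"tx": 0,"ty": 0,"tz": 0.0003,"roll": 0,"fingers": 0},{"tx": 0,"ty": 0,"tz": 0.0006,"roll": 0,"fingers": 0},{"tx": 0,"ty": 0,"tz": 0.0009,"roll": 0,"fingers": 0},{"tx": 0,"ty": 0,"tz": 0.0012,"roll": 0,"fingers": 0},{"tx": 0,"ty": 0,"tz": 0.0015,"roll": 0,"fingers": 0},{"tx": 0,"ty": 0,"tz": 0.0018,"roll": 0,"fingers": 0},{"tx": 0,"ty": 0,"tz": 0.002,"roll": 0,"fingers": 0},{"tx": 0,"ty": 0,"tz": 0.002,"roll": 0,"fingers": 0}])

```text
clock: 5.0
tcp_pos: [0.556, 0.1525, 0.1112]
eef_rot: [180.0, 0.0, -3.2]
force: [0.3, -0.1, 0.1]
finger_gap: -0.0
grasp_force: 0.0
```

arm_command(rows=[{"tx": 0,"ty": 0,"tz": 0.0003,"roll": 0,"fingers": 0},{"tx": 0,"ty": 0,"tz": 0.0006,"roll": 0,"fingers": 0},{"tx": 0,"ty": 0,"tz": 0.0009,"roll": 0,"fingers": 0},{"tx": 0,"ty": 0,"tz": 0.0012,"roll": 0,"fingers": 0},{"tx": 0,"ty": 0,"tz": 0.0015,"roll": 0,"fingers": 0},{"tx": 0,"ty": 0,"tz": 0.0015,"roll": 0,"fingers": 0},{"tx": 0,"ty": 0,"tz": 0.0015,"roll": 0,"fingers": 0},{"tx": 0,"ty": 0,"tz": 0.0015,"roll": 0,"fingers": 0}])

```text
clock: 5.67
tcp_pos: [0.5561, 0.1525, 0.1101]
eef_rot: [180.0, -0.0, -3.2]
force: [-1.6, -0.4, 4.3]
finger_gap: -0.0001
grasp_force: 2.5
```

Contact is made, with 4.3 N at z=0.110. Now I slide right along the rail.

arm_command(rows=[{"tx": 0,"ty": 0.003,"tz": 0.0001,"roll": 0,"fingers": 0},{"tx": 0,"ty": 0.007,"tz": 0.0002,"roll": 0,"fingers": 0},{"tx": 0,"ty": 0.012,"tz": 0.0002,"roll": 0,"fingers": 0},{"tx": 0,"ty": 0.017,"tz": 0.0002,"roll": 0,"fingers": 0},{"tx": 0,"ty": 0.022,"tz": 0.0002,"roll": 0,"fingers": 0},{"tx": 0,"ty": 0.027,"tz": 0.0002,"roll": 0,"fingers": 0},{"tx": 0,"ty": 0.032,"tz": 0.0002,"roll": 0,"fingers": 0},{"tx": 0,"ty": 0.036,"tz": 0.0002,"roll": 0,"fingers": 0}])

```text
clock: 6.33
tcp_pos: [0.5546, 0.1166, 0.1101]
eef_rot: [-179.9, -0.1, -3.2]
force: [-0.3, 3.2, 4.8]
finger_gap: -0.0
grasp_force: 2.6
```

arm_command(rows=[{"tx": 0,"ty": 0.005,"tz": 0,"roll": 0,"fingers": 0},{"tx": 0,"ty": 0.01,"tz": 0,"roll": 0,"fingers": 0},{"tx": -0.0005,"ty": 0.015,"tz": 0,"roll": 0,"fingers": 0},{"tx": -0.0005,"ty": 0.02,"tz": 0,"roll": 0,"fingers": 0},{"tx": -0.001,"ty": 0.025,"tz": 0,"roll": 0,"fingers": 0},{"tx": -0.001,"ty": 0.03,"tz": 0,"roll": 0,"fingers": 0},{"tx": -0.001,"ty": 0.035,"tz": 0,"roll": 0,"fingers": 0},{"tx": -0.001,"ty": 0.04,"tz": 0,"roll": 0,"fingers": 0}])

```text
clock: 7.0
tcp_pos: [0.5513, 0.0769, 0.1101]
eef_rot: [-179.9, -0.1, -3.2]
force: [0.8, 4.5, 5.5]
finger_gap: 0.0
grasp_force: 2.7
```

arm_command(rows=[{"tx": 0,"ty": 0.004,"tz": 0,"roll": 0,"fingers": 0},{"tx": 0,"ty": 0.008,"tz": 0,"roll": 0,"fingers": 0},{"tx": 0,"ty": 0.012,"tz": 0,"roll": 0,"fingers": 0},{"tx": 0,"ty": 0.016,"tz": 0,"roll": 0,"fingers": 0},{"tx": 0,"ty": 0.02,"tz": 0,"roll": 0,"fingers": 0},{"tx": 0,"ty": 0.024,"tz": 0,"roll": 0,"fingers": 0},{"tx": 0,"ty": 0.028,"tz": 0,"roll": 0,"fingers": 0},{"tx": 0,"ty": 0.032,"tz": 0,"roll": 0,"fingers": 0}])

```text
clock: 7.67
tcp_pos: [0.5494, 0.0451, 0.1101]
eef_rot: [-179.9, -0.1, -3.2]
force: [1.1, 4.1, 4.8]
finger_gap: 0.0003
grasp_force: 2.8
```

arm_command(rows=[{"tx": 0,"ty": 0.003,"tz": 0,"roll": 0,"fingers": 0},{"tx": 0,"ty": 0.006,"tz": 0,"roll": 0,"fingers": 0},{"tx": 0,"ty": 0.009,"tz": 0,"roll": 0,"fingers": 0},{"tx": 0,"ty": 0.012,"tz": 0,"roll": 0,"fingers": 0},{"tx": 0,"ty": 0.015,"tz": 0,"roll": 0,"fingers": 0},{"tx": 0,"ty": 0.018,"tz": 0,"roll": 0,"fingers": 0},{"tx": 0,"ty": 0.021,"tz": 0,"roll": 0,"fingers": 0},{"tx": 0,"ty": 0.024,"tz": 0,"roll": 0,"fingers": 0}])

```text
clock: 8.33
tcp_pos: [0.5464, 0.0186, 0.1086]
eef_rot: [179.9, 0.1, -3.3]
force: [-0.3, -0.0, -0.2]
finger_gap: 0.0
grasp_force: 0.0
```

The force dropped to zero and z fell, so the fingertip is in the notch. I'll centre it, then press.

arm_command(rows=[{"tx": 0,"ty": 0.003,"tz": 0,"roll": 0,"fingers": 0},{"tx": 0,"ty": 0.006,"tz": 0,"roll": 0,"fingers": 0},{"tx": 0.0005,"ty": 0.009,"tz": 0,"roll": 0,"fingers": 0},{"tx": 0.0005,"ty": 0.011,"tz": 0,"roll": 0,"fingers": 0},{"tx": 0.0005,"ty": 0.011,"tz": 0.002,"roll": 0,"fingers": 0},{"tx": 0.0005,"ty": 0.011,"tz": 0.004,"roll": 0,"fingers": 0},{"tx": 0.0005,"ty": 0.011,"tz": 0.005,"roll": 0,"fingers": 0},{"tx": 0.0005,"ty": 0.011,"tz": 0.006,"roll": 0,"fingers": 0}])

```text
clock: 9.0
tcp_pos: [0.5474, 0.01, 0.1033]
eef_rot: [180.0, 0.0, -3.2]
force: [-0.2, 0.5, -0.3]
finger_gap: -0.0001
grasp_force: 0.0
```

arm_command(rows=[{"tx": 0,"ty": 0,"tz": 0.001,"roll": 0,"fingers": 0},{"tx": 0,"ty": 0,"tz": 0.002,"roll": 0,"fingers": 0},{"tx": 0,"ty": 0,"tz": 0.003,"roll": 0,"fingers": 0},{"tx": 0,"ty": 0,"tz": 0.003,"roll": 0,"fingers": 0},{"tx": 0,"ty": 0,"tz": 0.003,"roll": 0,"fingers": 0},{"tx": 0,"ty": 0,"tz": 0.003,"roll": 0,"fingers": 0},{"tx": 0,"ty": 0,"tz": 0.003,"roll": 0,"fingers": 0},{"tx": 0,"ty": 0,"tz": 0.003,"roll": 0,"fingers": 0}])

```text
clock: 9.67
tcp_pos: [0.5475, 0.01, 0.1009]
eef_rot: [-180.0, -0.0, -3.2]
force: [-1.8, 0.9, 5.6]
finger_gap: -0.0001
grasp_force: 2.7
```

arm_command(rows=[{"tx": 0,"ty": 0,"tz": 0.001,"roll": 0,"fingers": 0},{"tx": 0,"ty": 0,"tz": 0.002,"roll": 0,"fingers": 0},{"tx": 0,"ty": 0,"tz": 0.003,"roll": 0,"fingers": 0},{"tx": 0,"ty": 0,"tz": 0.004,"roll": 0,"fingers": 0},{"tx": 0,"ty": 0,"tz": 0.005,"roll": 0,"fingers": 0},{"tx": 0,"ty": 0,"tz": 0.006,"roll": 0,"fingers": 0},{"tx": 0,"ty": 0,"tz": 0.0065,"roll": 0,"fingers": 0},{"tx": 0,"ty": 0,"tz": 0.0065,"roll": 0,"fingers": 0}])

```text
clock: 10.33
tcp_pos: [0.5475, 0.01, 0.0949]
eef_rot: [180.0, 0.0, -3.2]
force: [-3.8, -1.0, 9.2]
finger_gap: 0.0001
grasp_force: 7.1
```

```bash
python3 - <<'E'
from h import *
w=grab_frame("wrist")
cv2.imwrite("pics/w2.png",w)
s=get_state();print(np.round(s["tcp_pos"],4),np.round(s["force"],2))
E
```

```text
[0.5475 0.01   0.0949] [-3.74 -0.06  9.26]
```

View pics/w2.png

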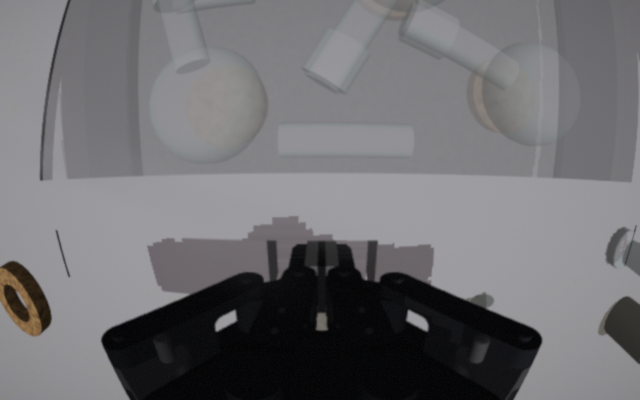

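The wrist view shows the lid's front edge risen (row ~178, spread to columns 40–635), so it is ajar, and the fingertip is centred between the notch walls at columns ~271 and ~372. I'll let go: up, then back toward the robot and up.

arm_command(rows=[{"tx": 0,"ty": 0,"tz": -0.004,"roll": 0,"fingers": 0},{"tx": 0,"ty": 0,"tz": -0.01,"roll": 0,"fingers": 0},{"tx": -0.005,"ty": 0,"tz": -0.018,"roll": 0,"fingers": 0},{"tx": -0.012,"ty": 0,"tz": -0.03,"roll": 0,"fingers": 0},{"tx": -0.02,"ty": 0,"tz": -0.05,"roll": 0,"fingers": 0},{"tx": -0.03,"ty": 0,"tz": -0.075,"roll": 0,"fingers": 0},{"tx": -0.04,"ty": 0,"tz": -0.1,"roll": 0,"fingers": 0},{"tx": -0.05,"ty": 0,"tz": -0.125,"roll": 0,"fingers": 0}])

```text
clock: 11.05
tcp_pos: [0.4965, 0.0125, 0.22]
eef_rot: [180.0, 0.0, -3.2]
force: [-0.2, -0.4, 0.9]
finger_gap: -0.0001
grasp_force: 0.0
```

arm_command(rows=[{"tx": -0.005,"ty": 0,"tz": -0.02,"roll": 0,"fingers": 0},{"tx": -0.01,"ty": 0,"tz": -0.04,"roll": 0,"fingers": 0},{"tx": -0.015,"ty": 0,"tz": -0.05,"roll": 0,"fingers": 0},{"tx": -0.02,"ty": 0,"tz": -0.06,"roll": 0,"fingers": 0},{"tx": -0.02,"ty": 0,"tz": -0.06,"roll": 0,"fingers": 0},{"tx": -0.02,"ty": 0,"tz": -0.06,"roll": 0,"fingers": 0},{"tx": -0.02,"ty": 0,"tz": -0.06,"roll": 0,"fingers": 0},{"tx": -0.02,"ty": 0,"tz": -0.06,"roll": 0,"fingers": 0}])

```text
clock: 11.72
tcp_pos: [0.4771, 0.0135, 0.2778]
eef_rot: [-180.0, 0.1, -3.2]
force: [-0.3, -0.5, 0.2]
finger_gap: -0.0003
grasp_force: 0.0
```

```bash
python3 - <<'E'
from h import *
a=grab_frame("scene");cv2.imwrite("pics/s2.png",cv2.resize(cv2.convertScaleAbs(a[130:300,130:480],alpha=1.3),None,fx=2.2,fy=2.2))
s=get_state();print(np.round(s["tcp_pos"],4),np.round(s["force"],2),s["clock"])
E
```

```text
[0.4772 0.0135 0.2779] [ 0.26 -0.51 -0.19] 11.7667
```

View pics/s2.png

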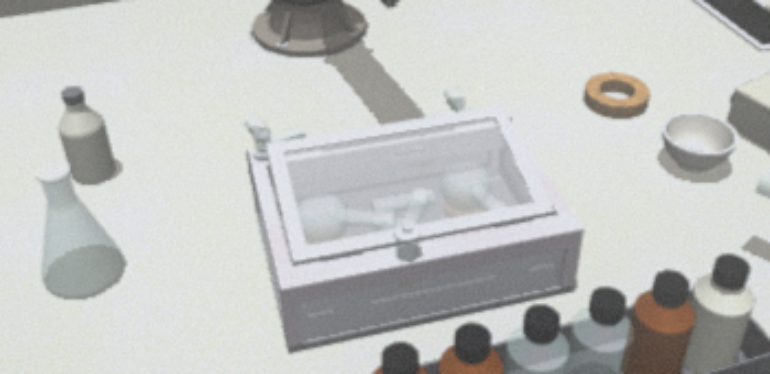

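The lid stands ajar with the rest in place: weighing bottle upright at (407,240), stopper at (258,140). The arm is clear.

```bash
python3 -c "
from workcell import *
print(sign_off())"
```

```text
the job is handed in; nothing more can be done
None
```

I slid the fingertip from the rail's left end to the notch and pressed the catch; the lid sprang and stayed ajar, the arm was clear of everything, nothing looked disturbed in the last picture, and I signed off at about 11.8 s (no verdict returned).

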